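# Reset the try-out display on the stationery shop counter

### The job

Put the try-out display on the shop counter back in order: stand the red, yellow and blue paint jars upright in the round holders of their own colours, put the roll of tape over the post of its wooden stand so that it lies flat on the base, and stand the stapler on its black mat inside the orange outline, lengthways along it (either way round). Leave everything released and at rest.

Things in the scene. Friction and masses are not known exactly. Their poses are not given: they have to be found in the camera images.
- jar_red_center (a point): Small closed poster-paint jar, red body and lid (the only red jar), white label band, loose, standing upright: 44 mm diameter, 52 mm tall, 60 to 130 g. The point is its centre, 26 mm above its underside; z up along its axis. All the loose things and holders, and the small stationery items lying between them, are lower than 60 mm.
- holder_red: Round shallow red display holder fixed to the counter, white inside with a red dot: 76 mm outside, 64 mm inside diameter, rim 16 mm high, inner floor 4 mm above the counter. Origin: centre of its underside, at counter height.
- jar_yellow_center (a point): Small closed poster-paint jar, yellow body and lid (the only yellow jar), white label band, loose, standing upright: 44 mm diameter, 52 mm tall, 60 to 130 g. The point is its centre, 26 mm above its underside; z up along its axis.
- holder_yellow: Round shallow yellow display holder fixed to the counter, white inside with a yellow dot: 76 mm outside, 64 mm inside diameter, rim 16 mm high, inner floor 4 mm above the counter. Origin: centre of its underside, at counter height.
- jar_blue_center (a point): Small closed poster-paint jar, blue body and lid (the only blue jar), white label band, loose, standing upright: 44 mm diameter, 52 mm tall, 60 to 130 g. The point is its centre, 26 mm above its underside; z up along its axis.
- holder_blue: Round shallow blue display holder fixed to the counter, white inside with a blue dot: 76 mm outside, 64 mm inside diameter, rim 16 mm high, inner floor 4 mm above the counter. Origin: centre of its underside, at counter height.
- tape_roll_center (a point): Loose brown roll of tape lying flat, a rigid ring: 62 mm outside diameter, 38 mm hole, 24 mm tall, 50 to 100 g. The point is its centre (in the hole, 12 mm above its underside); z along its axis.
- tape_stand: Tape stand fixed to the counter: square wooden base 84 x 84 x 6 mm with an upright steel post at its middle, 16 mm diameter, its top 45 mm above the counter. Origin: centre of its underside, at counter height.
- stapler_center (a point): Loose desk stapler, orange upper arm on a black base, standing on its base: 120 mm long (its x axis), 36 mm wide at the base (y), 48 mm tall, 150 to 310 g. The orange arm, 28 mm wide and 116 mm long, spans heights 28 to 48 mm above the underside and is where to grip it. The point is its centre, 24 mm above its underside.
- stapler_mat: Black display mat fixed to the counter, 160 x 76 x 4 mm, with an orange rectangular outline 140 x 56 mm on it, for the stapler. Origin: centre of its underside, at counter height; x along its long side.
There are look-alikes about, which are no part of the job. What is meant by the part that bears stapler_center is not turquoise, and is the larger of those in its own colour.

How it is judged:
By the outcome, as a careful person would: the job done as asked, in the order asked, and still so for the second after the job is handed in, with the robot touching nothing.
It also fails if it takes over 125 s, if anything falls off the work surface, if the arm or the gripper's body presses on something with over 40 N, if the wrist force passes 120 N, or if a joint passes its speed limit or range.

### The arm

A 6-joint arm with a two-finger parallel gripper is mounted at the origin on the work surface. World frame = base frame: x ahead of the robot, y to its left, z up, the work surface at z = 0. Lengths are in m, angles in rad, forces in N, time in s.
With the tool pointing down it reaches from about 0.25 to 0.775 m from the base axis. Payload 4 kg.
Tool frame: the origin (TCP) lies on the centre line of the jaws, within the pads' length; the fingertips stand 8 mm ahead of it and the grasp point (between the pads) lies 11 mm behind it; z points along the fingers, y is the direction in which the jaws open and shut (so a half turn about z gives the same grasp; the last joint's range is limited). The gripper opens to 94 mm and grips with 3 to 60 N. Pads are 16 mm wide; open, the fingers measure 119 mm over their backs; the gripper's body (75 mm by 177 mm) begins 78 mm behind the grasp point.
Start: joints at [-1.302, 0.087, 1.371, -0, 1.684, -0.103], TCP at [0.2, -0.512, 0.214] pointing down, gripper open.
Joint ranges: [-3.1, 3.1], [-0.76, 2.03], [0.27, 2.55], [-1.08, 4.22], [0.17, 2.65], [-2.57, 2.57]. Speed limits (rad/s): [2.79, 2.79, 3.14, 3.14, 3.14, 3.14].

### API

Orientations are given as [roll, pitch, yaw] about the fixed x, y, z axes, in that order (R = Rz(yaw) Ry(pitch) Rx(roll)).
In Python, from bench import robot, cams, close_job gives the robot as it stands.
- The arm moves only by the tool arm_command, never from a script. Its argument "plan" is one flat list of numbers, 7 for each row, row after row: the shift along the tool's x, y, z in cm, then the turn, a rotation vector about the tool's x, y, z in degrees, then the closure, from 0 (fully open) to 1 (shut). A call has 1 to 8 rows; each row shifts and turns the commanded pose from where the row before left it, along the tool's axes as they then stand; what a row does not reach is not made up. A row lasts 1/8 s, in which the tool goes at most 62.5 mm and 10.7 degrees, less where a joint would pass 70% of its speed; a pose out of reach is approached as far as the arm can. A call with a gripper value outside its range is refused whole. The fingers move at their own pace and stop on an object; the grip force is fixed at half the most. Time passes only in rows, so rows that do not move let the fingers close. It gives the time, the measured TCP pose, the force and the opening at its end, in the units of the state.
- robot.get_obs(): the state, without advancing time (a new reading comes with each control period).
- cams.snapshot(name): name is "scene" or "side" or "wrist"; returns a dict with "pixels" (420x560x3 uint8, red, green, blue), "fov_y" (degrees; the focal length in pixels is half the picture's height over the tangent of half this angle, whatever the lens; pixels are square), "cx", "cy" (the principal point, pixels), "k1" (the pictures are not rectified: a ray, as slopes to the right and down, at radius r is drawn at 1 + k1 r^2 times it, then the intrinsics apply), "camera_from_world" (4x4, takes a point from world to camera coordinates); the wrist camera has in their place "tool_from_camera" (4x4, takes a point from camera to tool coordinates, whose origin is the TCP and whose axes are the flange's). Camera axes: x right, y up, looking along -z (the intrinsics and any distortion apply to the point x, -y, -z); pixel columns grow to the right and rows downward; lengths in m; the calibration is good to about 2 mm. A picture is of the moment at which its call begins: read the wrist's pose just before it. There is no depth.
- close_job(): hands the job in, once; it reports no verdict.
The state is a dict: "time": time; "joint_positions": joint angles; "qvel": joint speeds; "joint_torque": joint torques, N m; "tool_pos": TCP position; "ee_rot": TCP orientation; "wrist_force": force on the tool from outside, world axes, zero at the start; "wrist_torque": the same for the moment, N m; "width": finger opening in m.
Only numpy, scipy, OpenCV 4.12 (cv2) and the standard library are available. Lean on these libraries where they do the work, as an engineer would, in place of code of your own. Each camera call takes 0.05 s, during which the arm holds its last target.

## Working session

There is one attempt and no reset: what is moved stays moved. The work goes in short steps, Python scripts to look and compute and a tool call to move; the robot and the scene stay as the last step left them, time stands still between calls to the robot, and variables do not carry over. Pictures are saved under pics/ and viewed, and the job is handed in when it is done.

Besides the shell and the picture viewer there is one more tool, called after "Call:" as name(argument=value, ...), one argument or row to a line, values as JSON. arm_command: Moves the arm, as the interface text tells. Its arguments: {"type":"object","properties":{"plan":{"type":"array","items":{"type":"number"}}},"required":["plan"]}

```bash
ls; mkdir -p pics; cat > h.py <<'E'
import numpy as np, cv2, json
from bench import robot, cams, close_job
from scipy.spatial.transform import Rotation as R
def snap(name,fn=None):
    o=robot.get_obs(); s=cams.snapshot(name); s['obs']=o; s['name']=name
    if name=='wrist':
        T=np.eye(4); T[:3,:3]=R.from_euler('xyz',o['ee_rot']).as_matrix() if np.size(o['ee_rot'])==3 else np.array(o['ee_rot']).reshape(3,3); T[:3,3]=o['tool_pos']
        s['wc']=T@np.array(s['tool_from_camera'])
    else: s['wc']=np.linalg.inv(np.array(s['camera_from_world']))
    if fn: cv2.imwrite('pics/'+fn,s['pixels'][:,:,::-1])
    return s
def ray(s,u,v):
    h=s['pixels'].shape[0]; f=h/2/np.tan(np.radians(s['fov_y'])/2)
    K=np.array([[f,0,s['cx']],[0,f,s['cy']],[0,0,1]])
    p=cv2.undistortPoints(np.array([[[u,v]]],float),K,np.array([s['k1'],0,0,0,0.]))[0,0]
    d=s['wc'][:3,:3]@np.array([p[0],-p[1],-1]); return s['wc'][:3,3],d
def at(s,u,v,z):
    o,d=ray(s,u,v); t=(z-o[2])/d[2]; return (o+t*d)
def proj(s,P):
    h=s['pixels'].shape[0]; f=h/2/np.tan(np.radians(s['fov_y'])/2)
    c=np.linalg.inv(s['wc'])@np.append(P,1); x,y=c[0]/-c[2],-c[1]/-c[2]; k=1+s['k1']*(x*x+y*y)
    return np.array([s['cx']+f*x*k,s['cy']+f*y*k])
E
python3 - <<'E'
from h import *
for n in ['scene','side','wrist']:
    s=snap(n,n+'0.png'); print(n,s['fov_y'],s['cx'],s['cy'],s['k1'],s['wc'].round(3).tolist())
print(s['obs'])
E
```

```text
pics
scene 56.25587284718968 273.2683056058444 215.09056822233177 -0.0590540370230378 [[0.672, -0.498, 0.548, 1.071], [0.741, 0.446, -0.502, -0.577], [0.006, 0.744, 0.669, 0.801], [0.0, 0.0, 0.0, 1.0]]
side 47.419660263490634 275.1787162021995 205.17565017590508 0.043630526608860035 [[-0.989, 0.101, -0.111, 0.333], [-0.149, -0.742, 0.653, 0.752], [-0.016, 0.663, 0.749, 0.914], [0.0, 0.0, 0.0, 1.0]]
wrist 64.35160097468749 277.92060323685985 206.5773895431591 -0.01287677648029992 [[0.362, 0.907, 0.213, 0.261], [-0.932, 0.353, 0.08, -0.488], [-0.002, -0.227, 0.974, 0.385], [0.0, 0.0, 0.0, 1.0]]
{'time': 0.1, 'joint_positions': array([-1.30208815e+00,  8.78942710e-02,  1.37205693e+00, -1.27255952e-05,
        1.68359005e+00, -1.03068864e-01]), 'qvel': array([ 0.00129946, -0.00204123, -0.00361889, -0.00072719, -0.00095367,
       -0.00011023]), 'joint_torque': array([ 3.30292190e-03, -3.41250730e+01, -3.03301442e+01,  7.21360627e-02,
        3.03547585e-02, -9.88072975e-05]), 'tool_pos': array([ 0.19968426, -0.51197711,  0.21243743]), 'ee_rot': array([-3.13965310e+00, -1.87903645e-04,  3.71775438e-01]), 'wrist_force': array([ 0.1338703 ,  0.56616955, -0.09535992]), 'wrist_torque': array([-0.04081722,  0.00998643, -0.00259994]), 'width': 0.09376327158821018}
```

View pics/scene0.png

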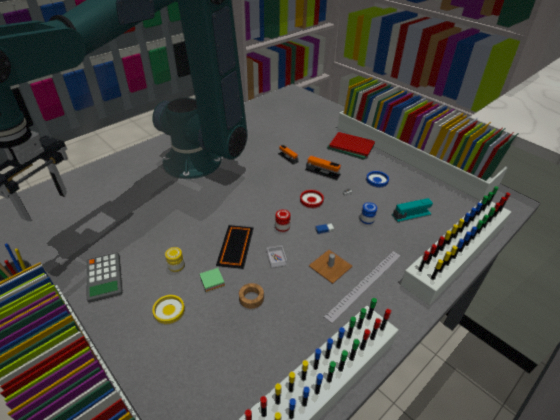

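View pics/side0.png

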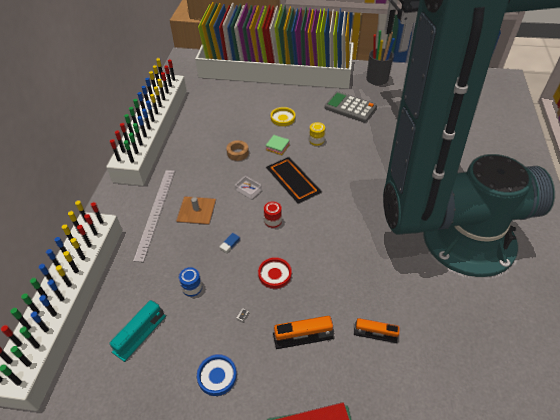

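View pics/wrist0.png

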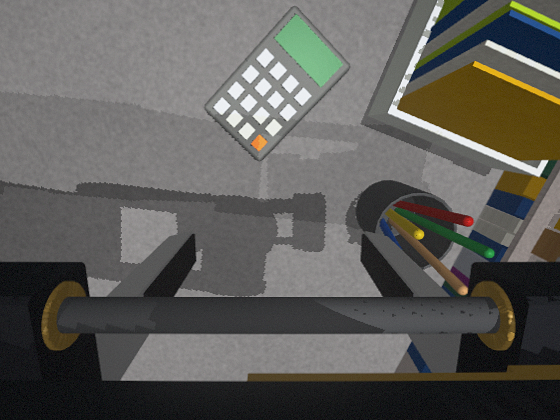

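The scene picture shows one jar of each colour: red (283,219), yellow (175,259) and blue (369,212). The holders are at (312,199), (168,308) and (377,179). The tape is at (251,295), its stand at (330,265) and the mat at (236,246).

Stapler candidates:
- Large orange: (323,165), side view (303,331).
- Small orange: (288,154), side view (377,330).
- Turquoise: (412,209).

The description says not turquoise and the larger of its colour, so I choose the one at (323,165). Next I'll take close crops and measure.

```bash
cat > m.py <<'E'
from h import *
def masks(px):
    hsv=cv2.cvtColor(px,cv2.COLOR_RGB2HSV); H,S,V=[hsv[...,i].astype(int) for i in range(3)]
    return {'red':((H<6)|(H>172))&(S>150)&(V>70),'yellow':(H>22)&(H<34)&(S>140)&(V>90),'blue':(H>100)&(H<120)&(S>150)&(V>60),
     'orange':(H>=7)&(H<20)&(S>190)&(V>120),'brown':(H>8)&(H<20)&(S>90)&(S<200)&(V>50)}
def comps(px,c,a0=25):
    n,l,st,ce=cv2.connectedComponentsWithStats(masks(px)[c].astype(np.uint8),connectivity=8)
    return [(st[i],ce[i],l==i) for i in range(1,n) if st[i][4]>=a0]
E
python3 - <<'E'
from m import *
for n in ['scene','side']:
    s=snap(n)
    for c in ['red','yellow','blue','orange','brown']:
        for st,ce,_ in comps(s['pixels'],c):
            p=at(s,*ce,0.02)
            if 0.2<np.hypot(*p[:2])<0.85 : print(n,c,ce.round(1),st.tolist(),p[:2].round(3))
s=snap('side');p=s['pixels'][270:400,220:440]
cv2.imwrite('pics/crop1.png',cv2.resize(p[:,:,::-1],None,fx=3.5,fy=3.5,interpolation=cv2.INTER_CUBIC))
E
```

```text
scene red [352.2 143. ] [330, 132, 45, 23, 610] [0.328 0.504]
scene red [311.3 198.7] [300, 190, 24, 18, 132] [0.452 0.15 ]
scene red [311.3 199.1] [308, 197, 8, 5, 34] [0.454 0.148]
scene red [282.4 213.1] [280, 210, 7, 6, 28] [0.442 0.036]
scene red [282.3 219.3] [276, 212, 14, 13, 101] [0.462 0.017]
scene red [ 42.8 360.9] [1, 336, 83, 51, 183] [ 0.447 -0.672]
scene red [ 44.  365.8] [1, 341, 84, 53, 261] [ 0.46  -0.674]
scene yellow [173.7 255.9] [165, 247, 18, 18, 208] [ 0.373 -0.298]
scene yellow [ 20.7 260.9] [15, 249, 17, 24, 56] [ 0.115 -0.619]
scene yellow [168.1 309.1] [152, 295, 33, 29, 297] [ 0.51  -0.398]
scene yellow [168.4 309.4] [163, 305, 12, 10, 98] [ 0.512 -0.398]
scene yellow [ 35.1 335.9] [0, 316, 71, 42, 161] [ 0.374 -0.665]
scene blue [377.2 179.1] [367, 171, 22, 16, 151] [0.528 0.389]
scene blue [369.8 205.9] [367, 203, 7, 6, 29] [0.596 0.259]
scene blue [368.6 211.7] [363, 204, 14, 13, 96] [0.611 0.235]
scene blue [321.8 228.4] [317, 225, 11, 8, 70] [0.565 0.075]
scene blue [ 12.9 257.8] [5, 244, 16, 27, 79] [ 0.088 -0.632]
scene blue [ 13.6 280.9] [1, 275, 
[... 1531 characters left out ...]
  0.091]
side blue [189.8 280.8] [179, 268, 21, 22, 201] [0.618 0.216]
side blue [188.5 274.8] [184, 271, 10, 9, 69] [0.625 0.201]
side blue [215.8 375.6] [197, 355, 39, 41, 419] [0.512 0.413]
side blue [216.7 375.1] [210, 368, 15, 15, 181] [0.511 0.411]
side orange [293.9 179.5] [271, 160, 46, 39, 193] [ 0.43  -0.124]
side orange [306.8 326.7] [274, 316, 59, 23, 685] [0.352 0.289]
side orange [374.2 326.5] [356, 319, 43, 16, 351] [0.218 0.268]
side brown [387.3  45.1] [383, 32, 10, 29, 80] [ 0.189 -0.819]
side brown [237.1 150.1] [226, 140, 23, 21, 343] [ 0.601 -0.217]
side brown [196.1 210.6] [176, 196, 40, 28, 767] [0.657 0.016]
side brown [392.2 325.3] [384, 323, 15, 9, 28] [0.182 0.261]
```

View pics/crop1.png

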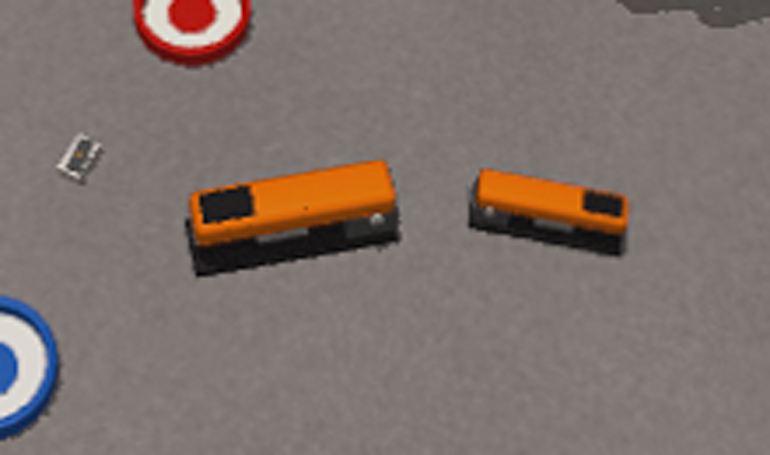

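The crop confirms the choice: the longer orange stapler is on the left (side pixel about 303,331) and the shorter one is on the right (377,330). Now I'll triangulate all the points.

```bash
cat > a.py <<'E'
from m import *
S=snap('scene');D=snap('side')
def tri(a,b):
    o1,d1=ray(S,*a);o2,d2=ray(D,*b);d1/=np.linalg.norm(d1);d2/=np.linalg.norm(d2)
    t=np.linalg.lstsq(np.stack([d1,-d2],1),o2-o1,rcond=None)[0]
    p,q=o1+t[0]*d1,o2+t[1]*d2; return (p+q)/2,np.linalg.norm(p-q)
E
python3 - <<'E'
from a import *
for n,a,b,z in [('hred',(311.3,199.1),(274.3,273.2),.004),('hyel',(168.4,309.4),(282.8,116.6),.004),('hblue',(377.2,179.1),(216.7,375.1),.004),
 ('jred',(282.4,213.1),(271.9,207.2),.052),('jblue',(369.8,205.9),(188.5,274.8),.052),('tape',(251,295.4),(237.1,150.1),.014),('stand',(330.1,266.5),(196.1,210.6),.006),('stap',(321.6,161.6),(306.8,326.7),.04)]:
    p,e=tri(a,b); print(n,p.round(4),round(e,4),at(S,*a,z)[:2].round(4),at(D,*b,z)[:2].round(4))
k=4
def sv(s,x,y,w,h,fn): cv2.imwrite('pics/'+fn,cv2.resize(s['pixels'][y:y+h,x:x+w,::-1],None,fx=k,fy=k,interpolation=cv2.INTER_NEAREST))
sv(D,220,90,130,125,'cs1.png'); sv(S,140,200,200,140,'cs2.png'); sv(D,140,170,160,140,'cs3.png')
E
```

```text
hred [0.4403 0.1619 0.0049] 0.0032 [0.4412 0.1632] [0.4391 0.1603]
hyel [ 0.4994 -0.3955  0.0063] 0.0043 [ 0.5001 -0.3942] [ 0.4984 -0.4006]
hblue [0.5158 0.4068 0.0049] 0.0042 [0.5171 0.4088] [0.5142 0.4054]
jred [0.4679 0.0092 0.054 ] 0.002 [0.4674 0.011 ] [0.4674 0.0067]
jblue [0.6154 0.2225 0.0536] 0.0033 [0.6159 0.2249] [0.6145 0.2207]
tape [ 0.6043 -0.2236  0.0127] 0.0029 [ 0.6065 -0.2237] [ 0.6028 -0.2233]
stand [ 6.655e-01 -4.000e-04 -3.000e-04] 0.0029 [ 0.67   -0.0043] [0.662 0.004]
stap [0.3533 0.3006 0.0413] 0.0031 [0.3537 0.3024] [0.352 0.299]
```

View pics/cs1.png

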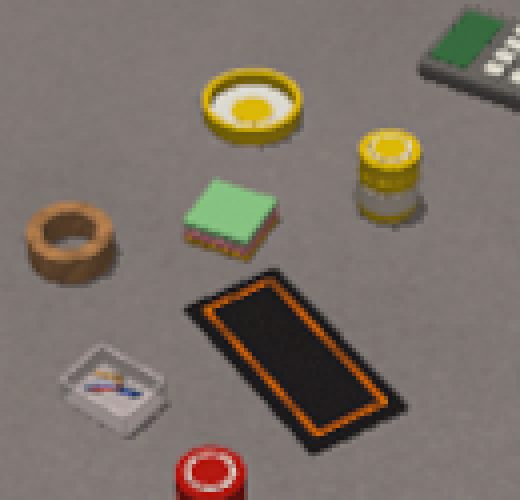

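View pics/cs2.png

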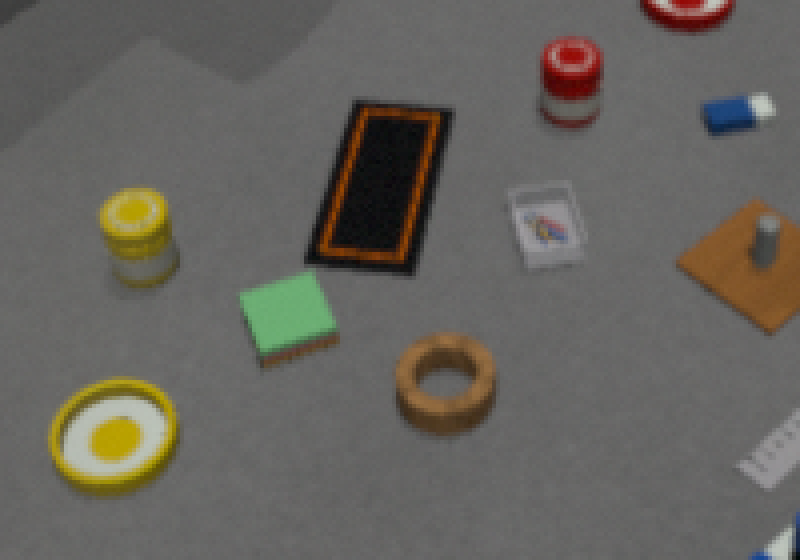

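View pics/cs3.png

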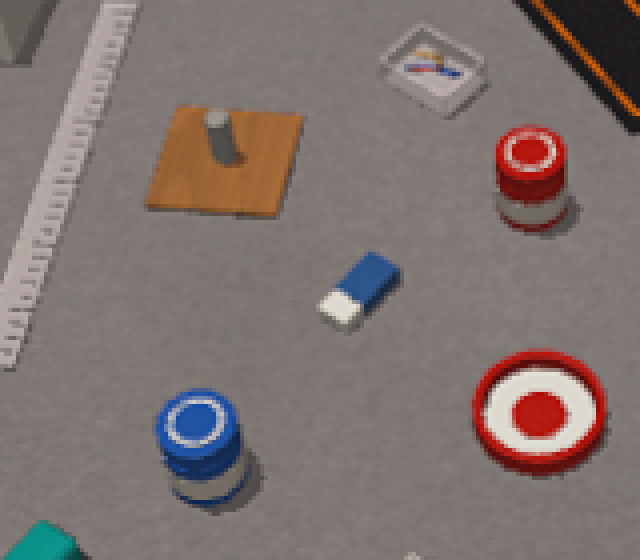

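Crop results: lid centres, post top (scene 332,254; side 194,199) and mat corners are all clearly visible. I'll compute the remaining points, the stapler yaw and the mat yaw.

```bash
python3 - <<'E'
from a import *
c2=lambda u,v:(140+(u+.0)/4-.4,200+v/4-.4); c1=lambda u,v:(220+u/4-.4,90+v/4-.4); c3=lambda u,v:(140+u/4-.4,170+v/4-.4)
for n,a,b,z in [('jyel',c2(134,211),c1(389,147),.052),('hyel',(168.4,309.4),c1(253,111),.004),('post',c2(768,217),c3(216,117),.045)]:
    p,e=tri(a,b); print(n,p.round(4),round(e,4),at(S,*a,z)[:2].round(4),at(D,*b,z)[:2].round(4))
for s,cs in [(S,[c2(354,100),c2(453,110),c2(414,275),c2(305,263)]),(D,[c1(273,268),c1(407,405),c1(315,454),c1(184,309)])]:
    P=np.array([at(s,*c,.004)[:2] for c in cs]); print('mat',P.mean(0).round(4),cv2.minAreaRect(P.astype(np.float32)),P.round(3).tolist())
# orange stapler top outline
for s,lo in [(S,(321.6,161.6)),(D,(306.8,326.7))]:
    hsv=cv2.cvtColor(s['pixels'],cv2.COLOR_RGB2HSV);m=(hsv[...,0]>=5)&(hsv[...,0]<20)&(hsv[...,1]>170)&(hsv[...,2]>50)
    n,l,st,ce=cv2.connectedComponentsWithStats(m.astype(np.uint8),connectivity=8)
    i=min(range(1,n),key=lambda i:np.hypot(*(ce[i]-lo))+ (st[i][4]<50)*99)
    ys,xs=np.nonzero(l==i)
    P=np.array([at(s,x,y,.043)[:2] for x,y in zip(xs,ys)],np.float32); print('stap',st[i],cv2.minAreaRect(P))
def sv(s,x,y,w,h,fn,k): cv2.imwrite('pics/'+fn,cv2.resize(s['pixels'][y:y+h,x:x+w,::-1],None,fx=k,fy=k,interpolation=cv2.INTER_NEAREST))
sv(D,265,305,80,50,'st1.png',8); sv(S,300,145,50,40,'st2.png',12)
E
```

```text
jyel [ 0.3898 -0.3051  0.0536] 0.0033 [ 0.3903 -0.3041] [ 0.3888 -0.3089]
hyel [ 0.4987 -0.3949  0.0045] 0.0032 [ 0.5001 -0.3942] [ 0.4977 -0.3971]
post [0.6638 0.0014 0.0465] 0.0012 [0.6635 0.0028] [ 6.638e-01 -3.000e-04]
mat [ 0.4394 -0.1423] ((0.4393043518066406, -0.1423623263835907), (0.0742579773068428, 0.1598934829235077), 40.68746566772461) [[0.359, -0.106], [0.416, -0.058], [0.52, -0.179], [0.463, -0.226]]
mat [ 0.4351 -0.1425] ((0.43495893478393555, -0.14202506840229034), (0.07414360344409943, 0.15947559475898743), 41.26918411254883) [[0.46, -0.226], [0.356, -0.108], [0.41, -0.058], [0.515, -0.178]]
stap [308 156  32  16 231] ((0.36627116799354553, 0.29535973072052), (0.11588416248559952, 0.046048495918512344), 18.37860107421875)
stap [274 316  59  24 761] ((0.35873931646347046, 0.3028486967086792), (0.11570504307746887, 0.032873090356588364), 18.972612380981445)
```

View pics/st1.png

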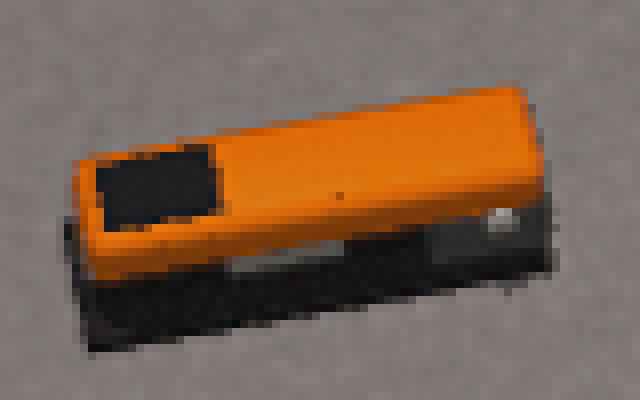

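View pics/st2.png

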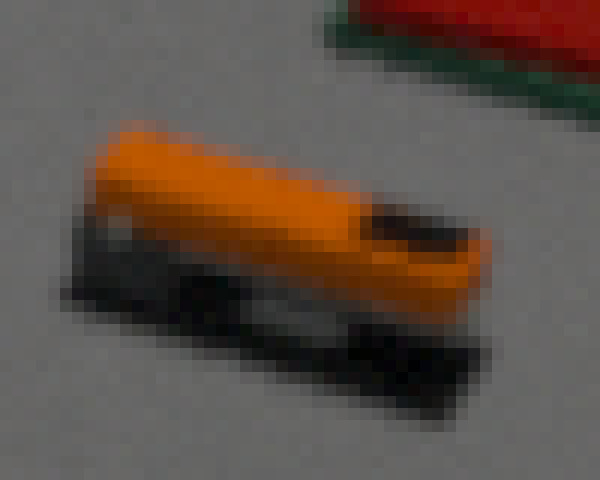

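```bash
cat > mv.py <<'E'
from h import *
import sys
def goto(x,y,z,yaw=None):
    o=robot.get_obs(); p=np.array(o['tool_pos']); M=R.from_euler('xyz',o['ee_rot']).as_matrix()
    print('t',round(o['time'],2),'p',p.round(4),'yaw',np.degrees(o['ee_rot'][2]).round(2),'w',round(o['width'],4),'F',np.round(o['wrist_force'],1))
    y0=o['ee_rot'][2]
    # horizontal tool frame at yaw now and after turn
    for yw,l in [(y0,'now')]+([(yaw,'after turn')] if yaw is not None else []):
        c,s=np.cos(yw),np.sin(yw); d=np.array([x,y,z])-p
        print(l,'cm',(100*np.array([d[0]*c+d[1]*s,d[0]*s-d[1]*c,-d[2]])).round(2))
    if yaw is not None: print('turn z deg',np.degrees(y0-yaw).round(2),'tilt',np.round(np.degrees(np.array([o['ee_rot'][0],o['ee_rot'][1]])),2))
if __name__=='__main__': goto(*map(float,sys.argv[1:4]),*( [np.radians(float(sys.argv[4]))] if len(sys.argv)>4 else []))
E
python3 - <<'E'
from a import *
c1=lambda u,v:(220+u/4,90+v/4)
for n,c,z in [('pad',c1(230,215),.02),('box',c1(112,390),.01),('eraser',(230,242),.01),('calc',(350,107),.015),('sharp',(243,315),.01),('turq',(137,330),.03),('smallst',(377,330),.03),('book',(310,415),.02)]: print(n,at(D,*c,z).round(3))
c=(303.1,325.3); print(at(D,*c,.048)); 
# stapler top centre in scene: crop corners
print(at(S,300+(290/12)-.4,145+205/12-.4,.048))
E
python3 mv.py .4678 .009 .16 52
```

```text
pad [ 0.493 -0.258  0.02 ]
box [ 0.546 -0.089  0.01 ]
eraser [0.555 0.092 0.01 ]
calc [ 0.3   -0.459  0.015]
sharp [0.488 0.276 0.01 ]
turq [0.689 0.348 0.03 ]
smallst [0.213 0.281 0.03 ]
book [0.329 0.458 0.02 ]
[0.35938181 0.30118657 0.048     ]
[0.36642379 0.29833691 0.048     ]
t 0.6 p [ 0.1998 -0.5124  0.2135] yaw 21.3 w 0.0942 F [-0.7 -0.  -0.1]
now cm [ 43.91 -38.85   5.35]
after turn cm [ 57.59 -10.99   5.35]
turn z deg -30.7 tilt [179.99   0.  ]
```

Call:
arm_command(
  plan=[4,-3.5,0,0,0,0,0.2,4,-3.5,0,0,0,0,0.2,4,-3.5,0,0,0,0,0.2,4,-3.5,0,0,0,0,0.2,4,-3.5,0,0,0,0,0.2,4,-3.5,0,0,0,0,0.2,3,-3,0,0,0,0,0.2,2,-2,0,0,0,0,0.2],
)

```text
time: 1.6
tool_pos: [0.3761, -0.1631, 0.2138]
ee_rot: [3.141, -0.001, 0.374]
wrist_force: [-0.5, -0.4, 0.5]
width: 0.0751
```

```bash
python3 mv.py .4678 .009 .12; python3 -c "
from h import *
s=snap('wrist','w1.png')"
```

```text
t 1.6 p [ 0.3761 -0.1631  0.2138] yaw 21.41 w 0.0751 F [-0.5 -0.4  0.5]
now cm [ 14.82 -12.67   9.38]
```

View pics/w1.png

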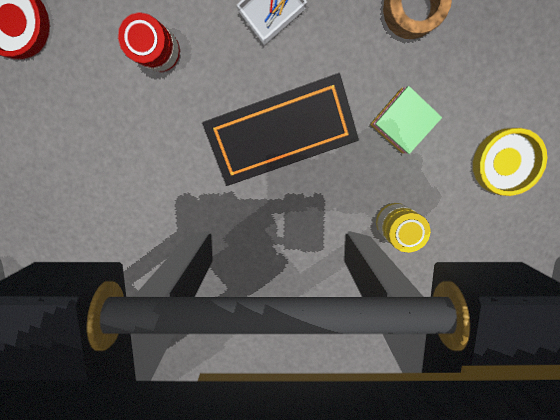

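The wrist view shows the red jar lid (141,38), the red holder dot (14,25), the mat (281,130), the yellow jar lid (410,233), the yellow holder dot (509,162) and the tape (417,8). I'll cross-check my earlier positions from it.

```bash
python3 - <<'E'
from m import *
s=snap('wrist')
for n,c,z in [('jred',(141,38),.052),('jyel',(410.5,233),.052),('hred',(14,25),.004),('hyel',(509,162),.004)]: print(n,at(s,*c,z).round(4))
P=np.array([at(s,*c,.004)[:2] for c in [(203.5,123),(339,73),(358,137),(226,185)]],np.float32);print(P.mean(0),cv2.minAreaRect(P))
E
```

```text
jred [0.4681 0.0127 0.052 ]
jyel [ 0.3899 -0.3039  0.052 ]
hred [0.4362 0.164  0.004 ]
hyel [ 0.5011 -0.3954  0.004 ]
[ 0.43752152 -0.13897389] ((0.4370463192462921, -0.1387234926223755), (0.07343496382236481, 0.15978944301605225), 41.03437805175781)
```

Call:
arm_command(
  plan=[3.7,-3.2,1,0,0,0,0.2,3.7,-3.2,2,0,0,0,0.2,3.7,-3.2,2,0,0,0,0.2,3.7,-3.1,3,0,0,0,0.2,0,0,0,0,0,0,0.2],
)

```text
time: 2.33
tool_pos: [0.4662, 0.0087, 0.1305]
ee_rot: [-3.139, 0.006, 0.376]
wrist_force: [0.1, -0.1, 0.6]
width: 0.0755
```

```bash
python3 mv.py .468 .010 .028; python3 -c "
from h import *
s=snap('wrist','w2.png')"
```

```text
t 2.33 p [0.4662 0.0087 0.1305] yaw 21.52 w 0.0755 F [ 0.1 -0.1  0.6]
now cm [ 0.22 -0.06 10.25]
```

View pics/w2.png

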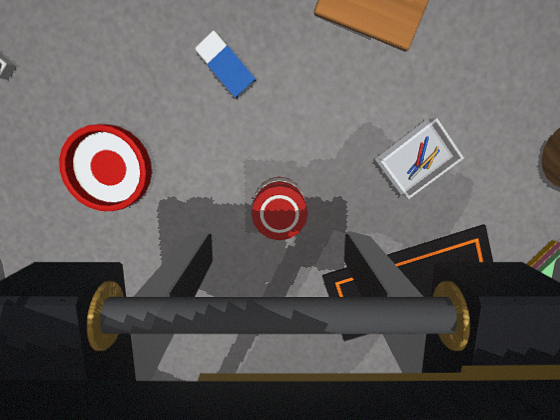

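The jar lid at (279,213) is centred between the fingers, and the holder dot is at (108,168). Descending to grip.

```bash
python3 - <<'E'
from m import *
s=snap('wrist');print(at(s,279,213,.052),at(s,108,168,.004), proj(s,np.array([.468,.010,.052])))
E
```

```text
[0.46786847 0.00792347 0.052     ] [0.43913878 0.1626077  0.004     ] [276.58411824 211.90900795]
```

Call:
arm_command(
  plan=[0.2,0,3,0,0,0,0.2,0,0,3,0,0,0,0.2,0,0,2.5,0,0,0,0.2,0,0,1.7,0,0,0,0.2,0,0,0,0,0,0,0.6,0,0,0,0,0,0,0.6,0,0,0,0,0,0,0.65,0,0,0,0,0,0,0.7],
)

```text
time: 3.42
tool_pos: [0.4699, 0.008, 0.0326]
ee_rot: [3.141, -0.002, 0.372]
wrist_force: [0.3, 0.9, 2.9]
width: 0.0435
```

Call:
arm_command(
  plan=[0,0,-1.5,0,0,0,1,0,0,-2.5,0,0,0,1,0,0,-3,0,0,0,1,0,0,0,0,0,0,1],
)

```text
time: 3.92
tool_pos: [0.4714, 0.0078, 0.1048]
ee_rot: [3.138, -0.006, 0.372]
wrist_force: [0.6, -0.5, -1.3]
width: 0.0433
```

```bash
python3 mv.py .4395 .1625 .0376
```

```text
t 3.92 p [0.4714 0.0078 0.1048] yaw 21.32 w 0.0433 F [ 0.6 -0.5 -1.3]
now cm [  2.65 -15.57   6.72]
```

Call:
arm_command(
  plan=[0.6,-3.5,0,0,0,0,1,0.7,-4.5,0,0,0,0,1,0.7,-4.5,0,0,0,0,1,0.6,-3,0,0,0,0,1,0,0,1.5,0,0,0,1,0,0,1.5,0,0,0,1,0,0,0,0,0,0,1,0,0,0,0,0,0,1],
)

```text
time: 4.92
tool_pos: [0.4372, 0.1609, 0.0711]
ee_rot: [3.141, 0.001, 0.37]
wrist_force: [-0.2, -0.2, -1.4]
width: 0.0433
```

```bash
python3 mv.py .4395 .1625 .0376; python3 -c "
from h import *
s=snap('wrist','w3.png')"
```

```text
t 4.92 p [0.4372 0.1609 0.0711] yaw 21.21 w 0.0433 F [-0.2 -0.2 -1.4]
now cm [ 0.27 -0.06  3.35]
```

View pics/w3.png

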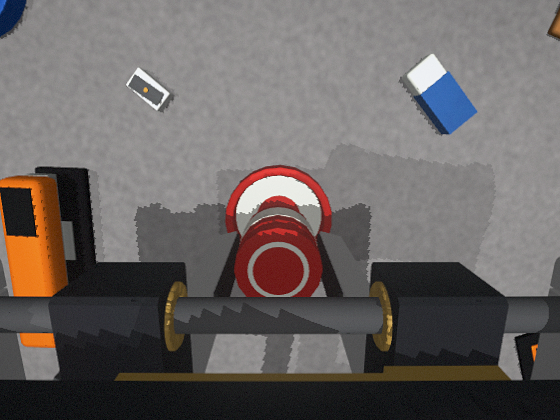

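The jar (lid at 278,270) lines up with the holder (centre column 279). Lowering.

Call:
arm_command(
  plan=[0.2,0,1.5,0,0,0,1,0,0,1,0,0,0,1,0,0,0.6,0,0,0,1,0,0,0,0,0,0,1,0,0,0,0,0,0,1],
)

```text
time: 5.6
tool_pos: [0.4392, 0.1627, 0.0407]
ee_rot: [3.141, -0.001, 0.372]
wrist_force: [0.3, -0.6, -0.9]
width: 0.0435
```

Call:
arm_command(
  plan=[0,0,0.25,0,0,0,1,0,0,0.15,0,0,0,1,0,0,0,0,0,0,1],
)

```text
time: 5.98
tool_pos: [0.4391, 0.1626, 0.0367]
ee_rot: [3.141, -0.0, 0.372]
wrist_force: [-0.1, 0.5, -0.4]
width: 0.0432
```

Call:
arm_command(
  plan=[0,0,0,0,0,0,0.4,0,0,0,0,0,0,0.3,0,0,0,0,0,0,0.25,0,0,-1.5,0,0,0,0.25,0,0,-3,0,0,0,0.2,0,0,-4,0,0,0,0.2,0,0,-2.5,0,0,0,0.2],
)

```text
time: 6.85
tool_pos: [0.44, 0.1628, 0.1499]
ee_rot: [3.141, -0.004, 0.372]
wrist_force: [0.4, 0.6, -0.0]
width: 0.0755
```

```bash
python3 mv.py .3898 -.305 .15; python3 -c "
from h import *
s=snap('side','s2.png')
cv2.imwrite('pics/s2c.png',cv2.resize(s['pixels'][170:330,170:400,::-1],None,fx=3,fy=3))
s=snap('wrist','w4.png')"
```

```text
t 6.85 p [0.44   0.1628 0.1499] yaw 21.31 w 0.0755 F [ 0.4  0.6 -0. ]
now cm [-2.167e+01  4.176e+01 -1.000e-02]
```

View pics/w4.png

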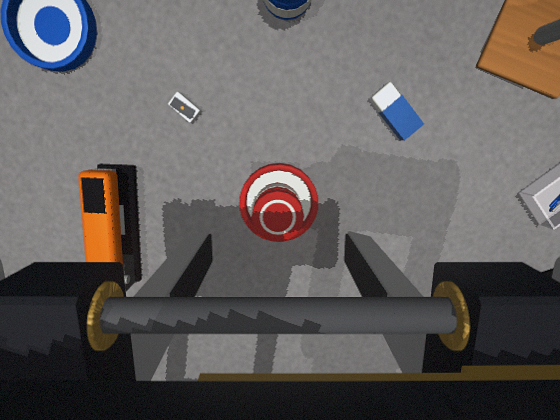

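The red jar stands centred in its holder (lid 278,217, ring 279,203). Yellow next.

Call:
arm_command(
  plan=[-2.2,4.2,0,0,0,0,0.2,-2.2,4.4,0,0,0,0,0.2,-2.2,4.4,0,0,0,0,0.2,-2.2,4.4,0,0,0,0,0.2,-2.3,4.4,0,0,0,0,0.2,-2.3,4.4,0,0,0,0,0.2,-2.3,4.4,0,0,0,0,0.2,-2.3,4.4,0,0,0,0,0.2],
)

```text
time: 7.95
tool_pos: [0.3975, -0.2302, 0.1456]
ee_rot: [-3.141, 0.0, 0.372]
wrist_force: [0.5, -0.4, 0.1]
width: 0.0749
```

Call:
arm_command(
  plan=[-2.2,4.2,0,0,0,0,0.2,-1.4,2.6,0.5,0,0,0,0.2,0,0,0,0,0,0,0.2,0,0,0,0,0,0,0.2],
)

```text
time: 8.45
tool_pos: [0.3894, -0.3044, 0.1409]
ee_rot: [-3.14, 0.0, 0.372]
wrist_force: [0.6, -1.0, -1.0]
width: 0.0753
```

```bash
python3 mv.py .3898 -.305 .032; python3 -c "
from h import *
s=snap('wrist','w5.png')"
```

```text
t 8.45 p [ 0.3894 -0.3044  0.1409] yaw 21.31 w 0.0753 F [ 0.6 -1.  -1. ]
now cm [ 0.02  0.07 10.89]
```

View pics/w5.png

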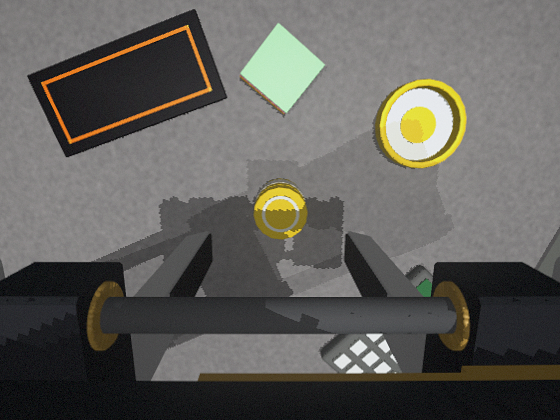

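The yellow lid (280,213) is centred between the fingers, and its holder dot is at (418,124). Grip.

```bash
python3 - <<'E'
from m import *
s=snap('wrist');print(at(s,280,213,.052),at(s,418,124.5,.004))
E
```

```text
[ 0.389213   -0.30494612  0.052     ] [ 0.50004184 -0.39567612  0.004     ]
```

Call:
arm_command(
  plan=[0,0,3.5,0,0,0,0.2,0,0,3.5,0,0,0,0.2,0,0,2.5,0,0,0,0.2,0,0,1.3,0,0,0,0.2,0,0,0,0,0,0,0.6,0,0,0,0,0,0,0.6,0,0,0,0,0,0,0.65,0,0,0,0,0,0,0.7],
)

```text
time: 9.55
tool_pos: [0.3902, -0.3059, 0.0346]
ee_rot: [3.14, -0.001, 0.372]
wrist_force: [-1.1, -1.4, 2.6]
width: 0.0435
```

Call:
arm_command(
  plan=[0,0,-1.5,0,0,0,1,0,0,-2.5,0,0,0,1,0,0,-3,0,0,0,1,0,0,0,0,0,0,1],
)

```text
time: 10.05
tool_pos: [0.3912, -0.307, 0.107]
ee_rot: [3.135, -0.003, 0.372]
wrist_force: [0.6, -0.1, -0.5]
width: 0.0434
```

```bash
python3 mv.py .4995 -.3955 .036
```

```text
t 10.05 p [ 0.3912 -0.307   0.107 ] yaw 21.3 w 0.0434 F [ 0.6 -0.1 -0.5]
now cm [ 6.88 12.18  7.1 ]
```

Call:
arm_command(
  plan=[2,3.5,0,0,0,0,1,2.5,4.5,0,0,0,0,1,2.4,4.1,0,0,0,0,1,0,0,1.5,0,0,0,1,0,0,1.5,0,0,0,1,0,0,0,0,0,0,1,0,0,0,0,0,0,1],
)

```text
time: 10.92
tool_pos: [0.4972, -0.3925, 0.0738]
ee_rot: [3.141, -0.0, 0.372]
wrist_force: [0.3, -0.2, -0.2]
width: 0.0433
```

```bash
python3 mv.py .4995 -.3955 .0385; python3 -c "
from h import *
s=snap('wrist','w6.png')"
```

```text
t 10.93 p [ 0.4972 -0.3925  0.0738] yaw 21.3 w 0.0433 F [ 0.3 -0.2 -0.2]
now cm [0.11 0.36 3.53]
```

View pics/w6.png

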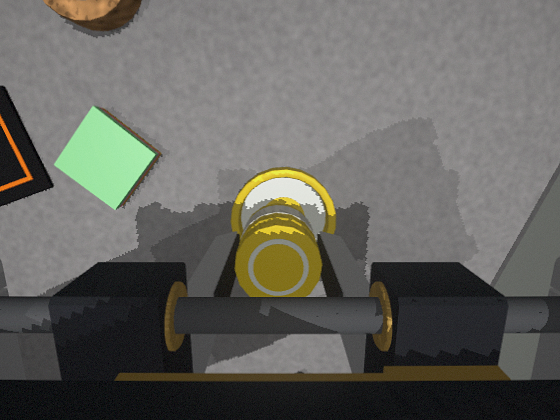

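The jar lid is at column 278 and the holder ring at 284, so it needs a small shift along +y. Lowering with that correction.

Call:
arm_command(
  plan=[0.1,0.35,0,0,0,0,1,0,0,1.5,0,0,0,1,0,0,1,0,0,0,1,0,0,0.7,0,0,0,1,0,0,0.3,0,0,0,1,0,0,0,0,0,0,1,0,0,0,0,0,0,1],
)

```text
time: 11.85
tool_pos: [0.5001, -0.396, 0.0387]
ee_rot: [3.141, -0.0, 0.372]
wrist_force: [-0.3, -0.3, 1.7]
width: 0.0439
```

Contact is reached at the expected height. Releasing.

Call:
arm_command(
  plan=[0,0,0,0,0,0,0.4,0,0,0,0,0,0,0.3,0,0,0,0,0,0,0.25,0,0,-1.5,0,0,0,0.25,0,0,-3,0,0,0,0.2,0,0,-4,0,0,0,0.2,0,0,-3,0,0,0,0.2],
)

```text
time: 12.72
tool_pos: [0.5006, -0.3964, 0.157]
ee_rot: [3.138, -0.002, 0.372]
wrist_force: [1.2, 0.6, 0.7]
width: 0.0749
```

```bash
python3 mv.py .6152 .2225 .15; python3 -c "
from h import *
s=snap('wrist','w7.png')"
```

```text
t 12.72 p [ 0.5006 -0.3964  0.157 ] yaw 21.3 w 0.0749 F [1.2 0.6 0.7]
now cm [ 33.17 -53.5    0.7 ]
```

View pics/w7.png

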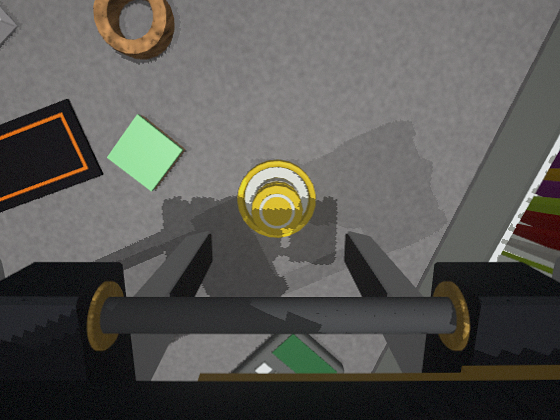

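The yellow jar stands in its holder (lid 278,211, ring 276,199). Blue next.

Call:
arm_command(
  plan=[2.4,-4,0,0,0,0,0.2,2.5,-4.1,0,0,0,0,0.2,2.5,-4.1,0,0,0,0,0.2,2.5,-4.1,0,0,0,0,0.2,2.5,-4.1,0,0,0,0,0.2,2.5,-4.1,0,0,0,0,0.2,2.5,-4.1,0,0,0,0,0.2,2.5,-4.1,0,0,0,0,0.2],
)

```text
time: 13.78
tool_pos: [0.5668, -0.0174, 0.1538]
ee_rot: [3.141, -0.001, 0.372]
wrist_force: [-0.2, -0.5, 0.7]
width: 0.075
```

```bash
python3 mv.py .6152 .2225 .14; python3 - <<'E'
from a import *
for c in [(120,225),(75,310),(30,400)]: print(at(D,*c,.03).round(3))
E
```

```text
t 13.78 p [ 0.5668 -0.0174  0.1538] yaw 21.3 w 0.075 F [-0.2 -0.5  0.7]
now cm [ 13.23 -20.59   1.38]
[0.822 0.093 0.03 ]
[0.831 0.322 0.03 ]
[0.833 0.504 0.03 ]
```

Call:
arm_command(
  plan=[2.7,-4.2,0,0,0,0,0.2,2.7,-4.2,0,0,0,0,0.2,2.7,-4.2,0,0,0,0,0.2,2.7,-4.2,0.7,0,0,0,0.2,2.4,-3.9,0.7,0,0,0,0.2,0,0,0,0,0,0,0.2,0,0,0,0,0,0,0.2],
)

```text
time: 14.75
tool_pos: [0.6145, 0.2207, 0.1394]
ee_rot: [3.141, 0.0, 0.371]
wrist_force: [-1.0, -0.3, 0.1]
width: 0.0754
```

```bash
python3 mv.py .6152 .2225 .0335; python3 -c "
from h import *
s=snap('wrist','w8.png')"
```

```text
t 14.75 p [0.6145 0.2207 0.1394] yaw 21.27 w 0.0754 F [-1.  -0.3  0.1]
now cm [ 0.13 -0.14 10.59]
```

View pics/w8.png

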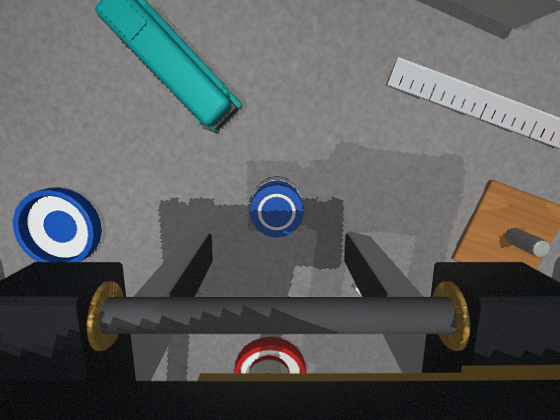

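The blue lid (276,212) is nearly centred, the holder dot is at (60,227) and the post top is at about (541,249).

```bash
python3 - <<'E'
from m import *
s=snap('wrist');print(at(s,276.5,212,.052),at(s,60,227,.004),'post',at(s,541,248.5,.045),at(s,510,236,.006))
E
```

```text
[0.61442103 0.22239041 0.052     ] [0.5135323  0.40821966 0.004     ] post [ 0.66433729 -0.00077883  0.045     ] [ 0.66284693 -0.00129965  0.006     ]
```

Call:
arm_command(
  plan=[0.1,-0.1,3.5,0,0,0,0.2,0,0,3.5,0,0,0,0.2,0,0,2.5,0,0,0,0.2,0,0,1.2,0,0,0,0.2,0,0,0,0,0,0,0.6,0,0,0,0,0,0,0.6,0,0,0,0,0,0,0.65,0,0,0,0,0,0,0.7],
)

```text
time: 15.85
tool_pos: [0.6158, 0.2232, 0.0339]
ee_rot: [3.141, -0.002, 0.372]
wrist_force: [-0.4, 0.2, 2.1]
width: 0.0438
```

Call:
arm_command(
  plan=[0,0,-1.5,0,0,0,1,0,0,-2.5,0,0,0,1,0,0,-3,0,0,0,1,0,0,0,0,0,0,1],
)

```text
time: 16.35
tool_pos: [0.6171, 0.2238, 0.1068]
ee_rot: [3.141, -0.008, 0.372]
wrist_force: [-0.4, 0.3, -0.3]
width: 0.0435
```

```bash
python3 mv.py .516 .4072 .0385
```

```text
t 16.35 p [0.6171 0.2238 0.1068] yaw 21.31 w 0.0435 F [-0.4  0.3 -0.3]
now cm [ -2.76 -20.76   6.83]
```

Call:
arm_command(
  plan=[-0.5,-3.5,0,0,0,0,1,-0.6,-4.5,0,0,0,0,1,-0.6,-4.5,0,0,0,0,1,-0.6,-4.5,0,0,0,0,1,-0.5,-3.7,0,0,0,0,1,0,0,3,0,0,0,1,0,0,0,0,0,0,1,0,0,0,0,0,0,1],
)

```text
time: 17.35
tool_pos: [0.5137, 0.4053, 0.0721]
ee_rot: [3.141, 0.001, 0.371]
wrist_force: [0.5, -0.3, -0.7]
width: 0.0436
```

```bash
python3 mv.py .515 .4075 .038; python3 -c "
from h import *
s=snap('wrist','w9.png')"
```

```text
t 17.35 p [0.5137 0.4053 0.0721] yaw 21.27 w 0.0436 F [ 0.5 -0.3 -0.7]
now cm [ 0.2  -0.15  3.41]
```

View pics/w9.png

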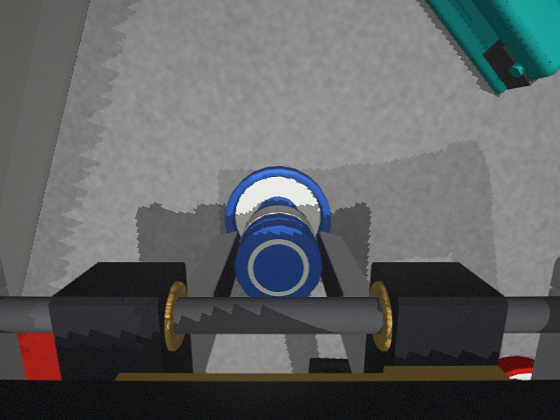

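The jar (column 278) is aligned with the holder (278). Lowering and releasing.

Call:
arm_command(
  plan=[0.1,-0.05,1.5,0,0,0,1,0,0,1,0,0,0,1,0,0,0.7,0,0,0,1,0,0,0.25,0,0,0,1,0,0,0,0,0,0,1,0,0,0,0,0,0,1],
)

```text
time: 18.15
tool_pos: [0.5146, 0.4068, 0.038]
ee_rot: [-3.141, -0.001, 0.372]
wrist_force: [0.6, 0.3, -2.2]
width: 0.0433
```

Call:
arm_command(
  plan=[0,0,0.1,0,0,0,1,0,0,0,0,0,0,0.4,0,0,0,0,0,0,0.3,0,0,0,0,0,0,0.25,0,0,-1.5,0,0,0,0.25,0,0,-3,0,0,0,0.1,0,0,-4,0,0,0,0.1,0,0,-3,0,0,0,0.05],
)

```text
time: 19.15
tool_pos: [0.515, 0.407, 0.1554]
ee_rot: [-3.141, -0.004, 0.372]
wrist_force: [-0.6, 0.1, -0.2]
width: 0.0888
```

```bash
python3 mv.py .6045 -.2235 .15; python3 -c "
from h import *
s=snap('wrist','w10.png')"
```

```text
t 19.15 p [0.515  0.407  0.1554] yaw 21.3 w 0.0888 F [-0.6  0.1 -0.2]
now cm [-14.57  62.     0.54]
```

View pics/w10.png

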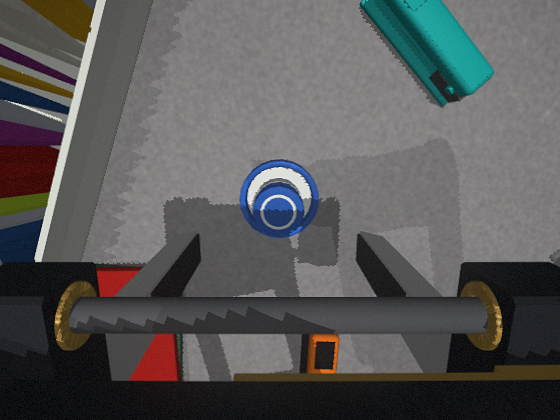

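The blue jar stands in its holder (lid 278,212, ring 280,199). Tape next.

Call:
arm_command(
  plan=[-1.1,4.7,0,0,0,0,0.05,-1.1,4.7,0,0,0,0,0.05,-1.1,4.7,0,0,0,0,0.05,-1.1,4.7,0,0,0,0,0.05,-1.1,4.7,0,0,0,0,0.05,-1.1,4.7,0,0,0,0,0.05,-1.1,4.7,0,0,0,0,0.05,-1.1,4.7,0,0,0,0,0.05],
)

```text
time: 20.2
tool_pos: [0.5691, 0.0228, 0.1523]
ee_rot: [3.141, -0.001, 0.372]
wrist_force: [0.0, 0.1, 0.4]
width: 0.0892
```

Call:
arm_command(
  plan=[-1.1,4.7,0,0,0,0,0.05,-1.1,4.7,0,0,0,0,0.05,-1.1,4.7,0,0,0,0,0.05,-1.2,4.7,0,0,0,0,0.05,-1.2,4.6,0.7,0,0,0,0.05,0,0.8,0.5,0,0,0,0.05,0,0,0,0,0,0,0.05,0,0,0,0,0,0,0.05],
)

```text
time: 21.2
tool_pos: [0.604, -0.2203, 0.1403]
ee_rot: [-3.141, -0.0, 0.373]
wrist_force: [0.2, 0.5, 0.3]
width: 0.0894
```

```bash
python3 mv.py .6045 -.2235 .013; python3 -c "
from h import *
s=snap('wrist','w11.png')"
```

```text
t 21.2 p [ 0.604  -0.2203  0.1403] yaw 21.4 w 0.0894 F [0.2 0.5 0.3]
now cm [-0.07  0.31 12.73]
```

View pics/w11.png

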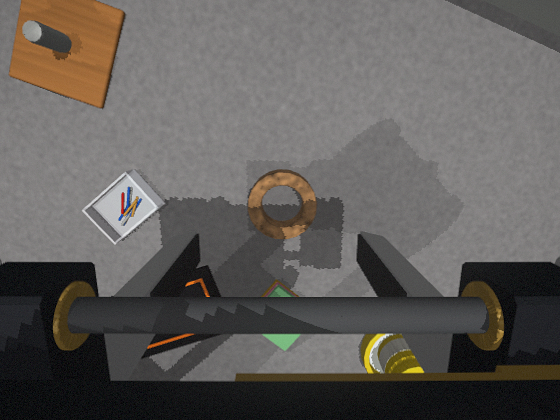

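The tape is at (281,205), slightly right of the jaw centre (279), and the post top is at (33,32).

```bash
python3 - <<'E'
from m import *
s=snap('wrist')
m=masks(s['pixels'])['brown']; 
o=s['pixels'];n,l,st,ce=cv2.connectedComponentsWithStats(m.astype(np.uint8))
for i in range(1,n):
    if st[i][4]>300: print(st[i],ce[i])
print(at(s,281,204.5,.02),'post',at(s,33,32,.045))
E
python3 mv.py .6045 -.223 .013
```

```text
[   9    0  116  108 8501] [69.43971297 48.12198565]
[ 248  170   69   69 2585] [281.6901354 205.0622824]
[ 0.60412648 -0.22213537  0.02      ] post [ 6.64505346e-01 -3.05655079e-04  4.50000000e-02]
t 21.3 p [ 0.6041 -0.2204  0.1406] yaw 21.41 w 0.0893 F [-0.1 -0.1 -0. ]
now cm [-0.06  0.26 12.76]
```

Call:
arm_command(
  plan=[0,0.2,4,0,0,0,0.05,0,0,4,0,0,0,0.05,0,0,3,0,0,0,0.05,0,0,1.5,0,0,0,0.05,0,0,0,0,0,0,0.05,0,0,0,0,0,0,0.05],
)

```text
time: 22.05
tool_pos: [0.6058, -0.2239, 0.017]
ee_rot: [3.139, -0.002, 0.372]
wrist_force: [0.9, -0.2, 0.3]
width: 0.0892
```

Call:
arm_command(
  plan=[-0.1,0,0.4,0,0,0,0.05,0,0,0,0,0,0,0.4,0,0,0,0,0,0,0.4,0,0,0,0,0,0,0.5,0,0,0,0,0,0,0.6],
)

```text
time: 22.68
tool_pos: [0.6037, -0.2241, 0.0111]
ee_rot: [3.141, -0.0, 0.372]
wrist_force: [-0.6, -0.1, 1.2]
width: 0.0618
```

Call:
arm_command(
  plan=[0,0,-1.5,0,0,0,1,0,0,-3,0,0,0,1,0,0,-4,0,0,0,1,0,0,0,0,0,0,1],
)

```text
time: 23.18
tool_pos: [0.6065, -0.2253, 0.1019]
ee_rot: [3.134, -0.007, 0.372]
wrist_force: [-0.2, 0.1, -0.6]
width: 0.0619
```

```bash
python3 mv.py .664 .0005 .017
```

```text
t 23.18 p [ 0.6065 -0.2253  0.1019] yaw 21.3 w 0.0619 F [-0.2  0.1 -0.6]
now cm [ 13.56 -18.95   8.49]
```

Call:
arm_command(
  plan=[2,-2.9,0,0,0,0,1,2.7,-3.8,0,0,0,0,1,2.7,-3.8,0,0,0,0,1,2.7,-3.8,0,0,0,0,1,2.2,-3,0,0,0,0,1,1.2,-1.6,0,0,0,0,1,0,0,0,0,0,0,1,0,0,0,0,0,0,1],
)

```text
time: 24.18
tool_pos: [0.6604, -0.0003, 0.0956]
ee_rot: [3.141, 0.001, 0.371]
wrist_force: [0.5, -0.5, -1.1]
width: 0.0618
```

```bash
python3 mv.py .664 .0005 .017; python3 -c "
from h import *
s=snap('wrist','w12.png')
s=snap('side');cv2.imwrite('pics/s12.png',cv2.resize(s['pixels'][130:250,130:290,::-1],None,fx=4,fy=4))"
```

```text
t 24.18 p [ 6.604e-01 -3.000e-04  9.560e-02] yaw 21.23 w 0.0618 F [ 0.5 -0.5 -1.1]
now cm [0.37 0.05 7.86]
```

View pics/w12.png

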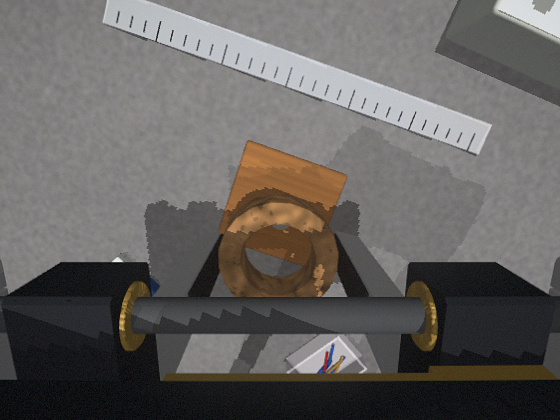

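View pics/s12.png

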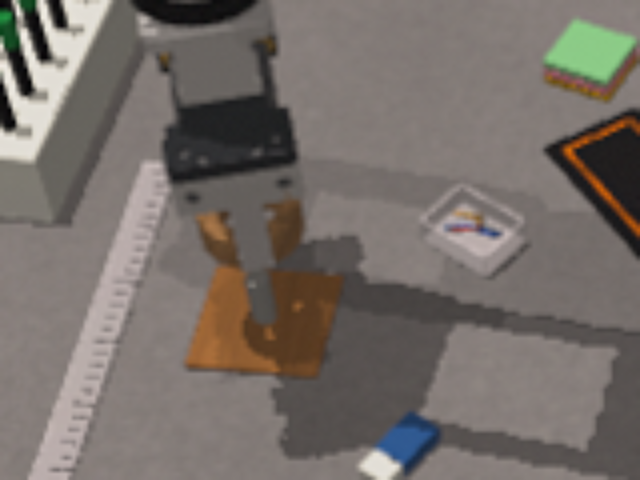

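Call:
arm_command(
  plan=[0.35,0,1.5,0,0,0,1,0,0,1.5,0,0,0,1,0,0,0,0,0,0,1,0,0,0,0,0,0,1],
)

```text
time: 24.78
tool_pos: [0.6638, 0.0023, 0.0655]
ee_rot: [-3.141, 0.001, 0.372]
wrist_force: [-0.2, -0.7, -0.3]
width: 0.0616
```

```bash
python3 mv.py .664 .0005 .017; python3 -c "
from h import *
s=snap('wrist','w13.png')
print(proj(s,np.array([.664,.0005,.045])))
cv2.imwrite('pics/w13c.png',cv2.resize(s['pixels'][180:320,190:370,::-1],None,fx=4,fy=4))"
```

```text
t 24.77 p [0.6638 0.0023 0.0655] yaw 21.3 w 0.0616 F [-0.2 -0.7 -0.3]
now cm [-0.05  0.17  4.85]
[282.39485991 240.53531885]
```

View pics/w13c.png

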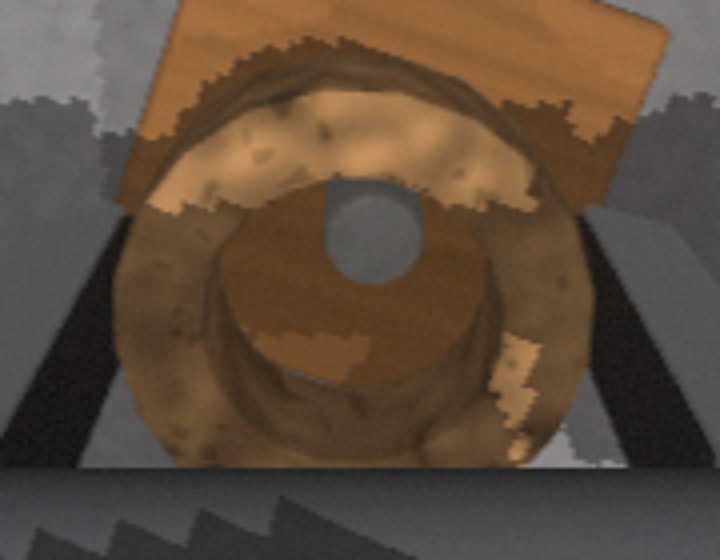

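The post top at (283,240) matches the predicted projection (282,241) and lies inside the hole. Lowering with +0.15 in y.

Call:
arm_command(
  plan=[0,0.15,1,0,0,0,1,0,0,1.5,0,0,0,1,0,0,1.2,0,0,0,1,0,0,0.7,0,0,0,1,0,0,0,0,0,0,1,0,0,0,0,0,0,1],
)

```text
time: 25.58
tool_pos: [0.6649, 0.0009, 0.0224]
ee_rot: [3.141, -0.001, 0.372]
wrist_force: [-0.7, 0.3, -0.7]
width: 0.0617
```

Call:
arm_command(
  plan=[0,0,0.3,0,0,0,1,0,0,0.2,0,0,0,1,0,0,0,0,0,0,1,0,0,0,0,0,0,1],
)

```text
time: 26.08
tool_pos: [0.6647, 0.0009, 0.0172]
ee_rot: [3.141, -0.0, 0.372]
wrist_force: [0.1, -0.1, -0.4]
width: 0.0621
```

Height is within 1 mm of the base. Opening.

Call:
arm_command(
  plan=[0,0,0,0,0,0,0.25,0,0,0,0,0,0,0.15,0,0,0,0,0,0,0.1,0,0,-1.5,0,0,0,0.1,0,0,-3,0,0,0,0.1,0,0,-4,0,0,0,0.1,0,0,-4,0,0,0,0.1],
)

```text
time: 26.95
tool_pos: [0.6646, 0.001, 0.1444]
ee_rot: [3.141, -0.001, 0.372]
wrist_force: [0.9, 0.3, 0.4]
width: 0.0843
```

```bash
python3 -c "
from h import *
s=snap('wrist','w14.png')"; python3 mv.py .361 .300 .16 18.7
```

```text
t 27.0 p [0.6678 0.0008 0.1521] yaw 21.31 w 0.0852 F [1.  0.4 4.7]
now cm [-17.71 -39.03  -0.79]
after turn cm [-19.46 -38.18  -0.79]
turn z deg 2.61 tilt [179.66  -0.68]
```

View pics/w14.png

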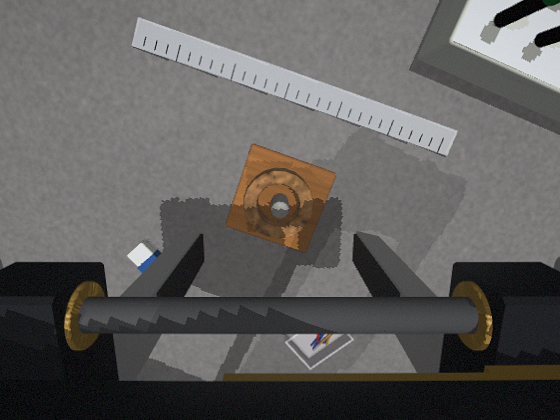

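The tape lies flat over the post (post 280,207; ring 279,205). Now the stapler.

Call:
arm_command(
  plan=[-1.9,-4.2,0,0,0,0,0.3,-1.9,-4.3,0,0,0,0,0.3,-2,-4.3,0,0,0,0,0.3,-2,-4.3,0,0,0,0,0.3,-2,-4.3,0,0,0,0,0.3,-2,-4.3,0,0,0,0,0.3,-2,-4.3,0,0,0,0,0.3,-2,-4.3,0,0,0,0,0.3],
)

```text
time: 28.0
tool_pos: [0.3918, 0.2642, 0.1431]
ee_rot: [-3.141, -0.002, 0.372]
wrist_force: [0.2, -0.1, 0.4]
width: 0.0658
```

Call:
arm_command(
  plan=[-1.9,-4.3,0,0,0,0,0.3,0,-0.4,0,0,0,2.6,0.3,0,0,0,0,0,0,0.3,0,0,0,0,0,0,0.3],
)

```text
time: 28.5
tool_pos: [0.3584, 0.2998, 0.1424]
ee_rot: [3.142, -0.001, 0.326]
wrist_force: [0.4, 0.2, 0.7]
width: 0.0659
```

```bash
python3 -c "
from h import *
s=snap('wrist','w15.png')"; python3 mv.py .361 .300 .037 18.7
```

```text
t 28.55 p [0.3585 0.2997 0.1423] yaw 18.67 w 0.0661 F [-0.8 -0.3 -0.1]
now cm [ 0.25  0.05 10.53]
after turn cm [ 0.25  0.05 10.53]
turn z deg -0.03 tilt [ 1.8e+02 -3.0e-02]
```

View pics/w15.png

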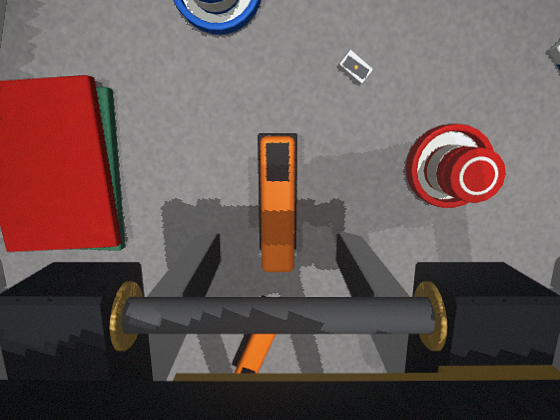

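The stapler is centred (columns 261–296, ends at rows 136 and 272) and parallel to the tool's x.

```bash
python3 - <<'E'
from m import *
s=snap('wrist')
hsv=cv2.cvtColor(s['pixels'],cv2.COLOR_RGB2HSV);m=(hsv[...,0]>=5)&(hsv[...,0]<20)&(hsv[...,1]>170)&(hsv[...,2]>50)
n,l,st,ce=cv2.connectedComponentsWithStats(m.astype(np.uint8))
i=l[225,278]; print(st[i]); ys,xs=np.nonzero(l==i)
P=np.array([at(s,x,y,.048)[:2] for x,y in zip(xs,ys)],np.float32); print(cv2.minAreaRect(P))
E
```

```text
[ 260  136   35  136 3609]
((0.36115574836730957, 0.3023935854434967), (0.11380576342344284, 0.027876801788806915), 19.124717712402344)
```

Call:
arm_command(
  plan=[0.3,-0.1,3.5,0,0,0,0.3,0,0,3.5,0,0,0,0.3,0,0,2.3,0,0,0,0.3,0,0,1.2,0,0,0,0.3,0,0,0,0,0,0,0.3,0,0,0,0,0,0,0.3],
)

```text
time: 29.35
tool_pos: [0.3614, 0.3023, 0.0381]
ee_rot: [-3.141, -0.002, 0.326]
wrist_force: [-1.0, 0.1, 0.4]
width: 0.0661
```

Call:
arm_command(
  plan=[0,0,0.1,0,0,0,0.6,0,0,0,0,0,0,0.7,0,0,0,0,0,0,0.8,0,0,0,0,0,0,1,0,0,0,0,0,0,1],
)

```text
time: 29.98
tool_pos: [0.3605, 0.3018, 0.036]
ee_rot: [3.141, -0.0, 0.326]
wrist_force: [-0.4, -0.5, 0.3]
width: 0.0276
```

Call:
arm_command(
  plan=[0,0,-1,0,0,0,1,0,0,-2,0,0,0,1,0,0,-3,0,0,0,1,0,0,-2,0,0,0,1,0,0,0,0,0,0,1,0,0,0,0,0,0,1],
)

```text
time: 30.72
tool_pos: [0.3599, 0.3016, 0.115]
ee_rot: [3.141, 0.002, 0.326]
wrist_force: [0.2, 0.3, -1.4]
width: 0.0274
```

```bash
python3 mv.py .437 -.1415 .12 -49
```

```text
t 30.73 p [0.3599 0.3016 0.115 ] yaw 18.7 w 0.0274 F [ 0.2  0.3 -1.4]
now cm [-6.9  44.44 -0.5 ]
after turn cm [38.5  23.25 -0.5 ]
turn z deg 67.7 tilt [1.7997e+02 1.0000e-01]
```

Call:
arm_command(
  plan=[-0.5,3,-1,0,0,0,1,-0.7,4.5,-0.5,0,0,0,1,-0.7,4.7,0,0,0,0,1,-0.7,4.7,0,0,0,0,1,-0.7,4.7,0,0,0,0,1,-0.7,4.7,0,0,0,0,1,-0.7,4.7,0,0,0,0,1,-0.7,4.7,0,0,0,0,1],
)

```text
time: 31.72
tool_pos: [0.423, -0.0548, 0.1294]
ee_rot: [-3.14, 0.002, 0.326]
wrist_force: [1.2, 0.5, -1.7]
width: 0.0278
```

Call:
arm_command(
  plan=[-0.7,4.5,0,0,0,0,1,-0.7,3,0,0,0,0,1,-0.1,1.2,0,0,0,5,1,0,0,0,0,0,8,1,0,0,0,0,0,9,1,0,0,0,0,0,9,1,0,0,0,0,0,9,1,0,0,0,0,0,9,1],
)

```text
time: 32.72
tool_pos: [0.4365, -0.1403, 0.1291]
ee_rot: [3.141, 0.003, -0.534]
wrist_force: [-0.2, -0.1, -2.4]
width: 0.028
```

Call:
arm_command(
  plan=[0,0,0,0,0,9,1,0,0,0,0,0,6.7,1,0,0,0,0,0,3,1,0,0,0,0,0,0,1,0,0,0,0,0,0,1],
)

```text
time: 33.35
tool_pos: [0.437, -0.1405, 0.1301]
ee_rot: [3.141, 0.002, -0.854]
wrist_force: [0.4, -0.1, -1.7]
width: 0.0275
```

```bash
python3 -c "
from h import *
s=snap('wrist','w16.png')"; python3 mv.py .437 -.1415 .04 -49
```

```text
t 33.4 p [ 0.4372 -0.1406  0.1303] yaw -48.96 w 0.0279 F [ 0.5 -0.4 -2.9]
now cm [0.06 0.07 9.03]
after turn cm [0.06 0.07 9.03]
turn z deg 0.04 tilt [1.7997e+02 6.0000e-02]
```

View pics/w16.png

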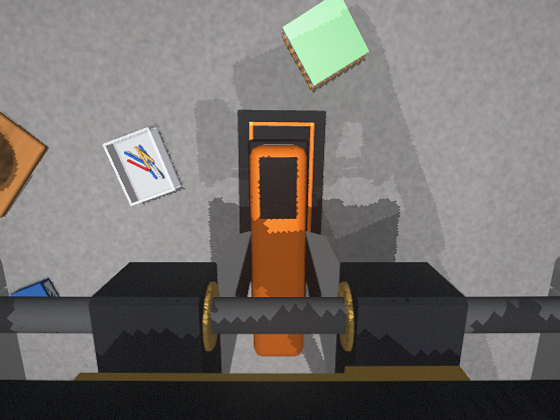

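The stapler (column 278) is nearly centred on the mat (column 282). Lowering with a small +y correction.

Call:
arm_command(
  plan=[0,0.2,2.5,0,0,0,1,0,0,2.5,0,0,0,1,0,0,2,0,0,0,1,0,0,1.2,0,0,0,1,0,0,0,0,0,0,1,0,0,0,0,0,0,1],
)

```text
time: 34.15
tool_pos: [0.4367, -0.1424, 0.0499]
ee_rot: [-3.141, -0.002, -0.855]
wrist_force: [0.7, -0.1, -1.7]
width: 0.0276
```

```bash
python3 -c "
from h import *
s=snap('wrist','w17.png')"; python3 mv.py .437 -.1415 .04 -49
```

```text
t 34.2 p [ 0.4368 -0.1424  0.0501] yaw -48.99 w 0.0274 F [-0.2  0.7 -3.2]
now cm [-0.06 -0.08  1.01]
after turn cm [-0.06 -0.08  1.01]
turn z deg 0.01 tilt [-1.7995e+02 -1.2000e-01]
```

View pics/w17.png

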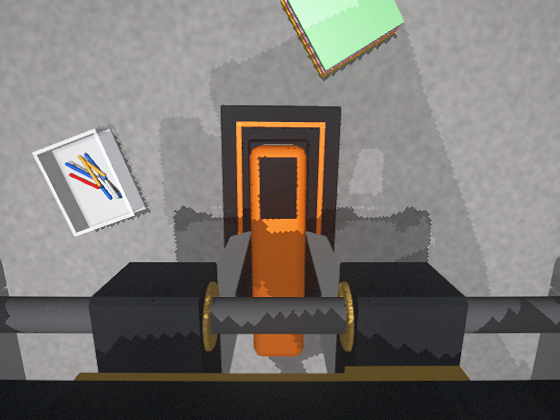

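Call:
arm_command(
  plan=[0,0.05,0.5,0,0,0,1,0,0,0.4,0,0,0,1,0,0,0,0,0,0,1,0,0,0,0,0,0,1],
)

```text
time: 34.7
tool_pos: [0.4357, -0.1425, 0.04]
ee_rot: [3.142, -0.0, -0.855]
wrist_force: [-0.1, 0.1, -1.8]
width: 0.0273
```

Call:
arm_command(
  plan=[0,0,0.1,0,0,0,1,0,0,0,0,0,0,1],
)

```text
time: 34.95
tool_pos: [0.4357, -0.1425, 0.0399]
ee_rot: [3.142, -0.0, -0.855]
wrist_force: [-2.3, 1.2, 6.3]
width: 0.0278
```

Contact: z holds at 0.040 with 6 N. Releasing and retreating.

Call:
arm_command(
  plan=[0,0,0,0,0,0,0.6,0,0,0,0,0,0,0.4,0,0,0,0,0,0,0.3,0,0,-1.5,0,0,0,0.3,0,0,-3,0,0,0,0.3,0,0,-4,0,0,0,0.3,0,0,-5,0,0,0,0.3],
)

```text
time: 35.83
tool_pos: [0.4351, -0.1422, 0.1755]
ee_rot: [3.141, 0.001, -0.855]
wrist_force: [1.1, 0.0, 0.6]
width: 0.0656
```

Call:
arm_command(
  plan=[0,0,-3,0,0,0,0.2,0,0,-2,0,0,0,0.2,0,0,0,0,0,0,0.2,0,0,0,0,0,0,0.2,0,0,0,0,0,0,0.2],
)

```text
time: 36.45
tool_pos: [0.435, -0.1421, 0.2226]
ee_rot: [3.141, 0.002, -0.855]
wrist_force: [-0.7, -0.6, -0.2]
width: 0.0748
```

```bash
python3 -c "
from h import *
s=snap('wrist','w18.png');s=snap('scene','sc18.png');s=snap('side','sd18.png');print(s['obs']['wrist_force'],s['obs']['qvel'].round(3))"
```

```text
[1.03973606 0.5900141  0.52900752] [-0.001 -0.001 -0.004 -0.001  0.001  0.001]
```

View pics/w18.png

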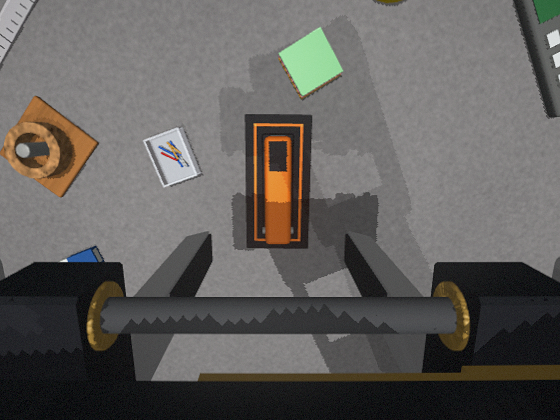

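View pics/sc18.png

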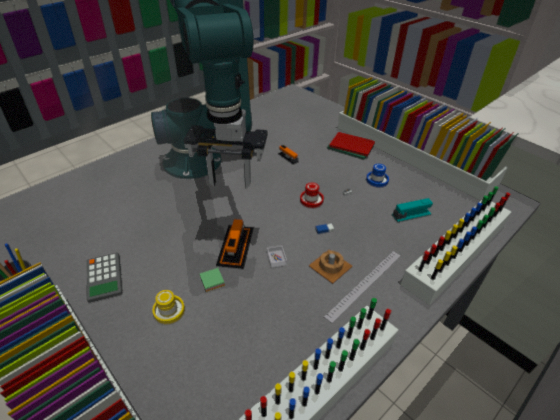

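View pics/sd18.png

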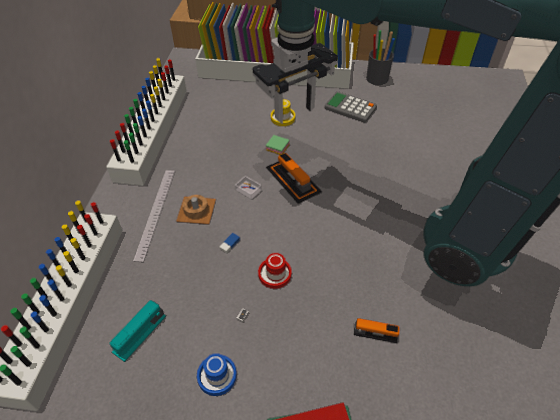

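All five items are in place: jars in the side view at (275,268), (283,112) and (216,371), tape on its stand, stapler within the outline (wrist 278,190). One close crop of the stapler before handing in.

```bash
python3 -c "
import cv2
a=cv2.imread('pics/w18.png')[105:260,230:330];cv2.imwrite('pics/z18.png',cv2.resize(a,None,fx=3.8,fy=3.8,interpolation=cv2.INTER_CUBIC))"
```

```text
(no output)
```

View pics/z18.png

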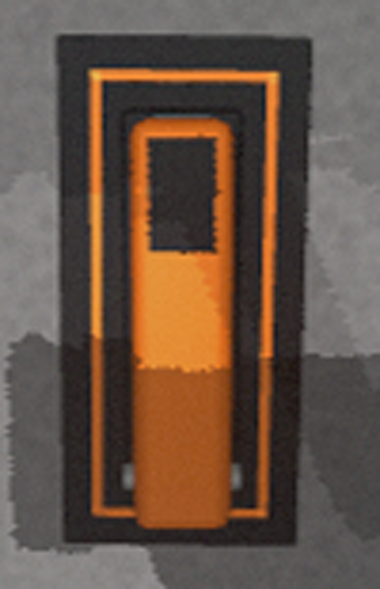

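The base is parallel to the outline, with gaps of about 10 mm at the far end and 8–9 mm at the sides. Handing in.

```bash
python3 -c "
from bench import close_job
print(close_job())"
```

```text
the job is handed in; nothing more can be done
None
```

The try-out display is back in order and I have handed the job in, at about 37 s on the robot's clock. In the order asked, I did the following:
- **Jars:** the red, yellow and blue jars went into the holders of their own colours.
- **Tape:** the roll went over the post of its stand.
- **Stapler:** the larger orange one went lengthways onto the mat. I left the small orange and turquoise look-alikes alone.

The last pictures, from all three cameras, showed:
- **Jars:** all three are upright and centred to within a few mm.
- **Tape:** it lies flat on the base, around the post.
- **Stapler:** its base is parallel to the orange outline, with about 8–10 mm to spare at the sides and the far end. The near end was hidden by the stapler's arm in the close view, so I judged it from the measured centre and length.
- **Arm:** it was still, with the gripper open and well clear of everything.

No check failed. The cameras disagreed with each other by 2–5 mm, which is about their stated accuracy. The highest wrist force I read was about 6 N, when the stapler touched the mat.

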